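# Pin the enclosure to the slide and bring it to the index notch

## Robot

A 7-joint arm with a two-finger parallel gripper is mounted at the origin on the work surface. World frame = base frame: x ahead of the robot, y to its left, z up, the work surface at z = 0. Lengths are in m, angles in rad, forces in N, time in s.
With the tool pointing down it reaches from about 0.4 to 0.85 m from the base axis. Payload 4.5 kg.
Tool frame: the origin (TCP) lies at the very end of the fingers, on their centre line; the grasp point (between the pads) lies 19 mm behind it (r.grip_point_offset is the distance from the TCP to the grasp point, in m); z points along the fingers, y is the line along which they close (so a half turn about z gives the same grasp; the last joint's range is limited). The gripper opens to 88 mm and grips with 3 to 60 N. Pads are 18 mm wide; open, the fingers measure 123 mm over their backs; the gripper's body (75 mm by 187 mm) begins 45 mm behind the grasp point.
Start: joints at [-1.202, 0.689, -0.195, 1.565, 0.157, 0.902, -0.215], TCP at [0.205, 0.59, 0.239] pointing down, gripper open.
Joint ranges: [-3.01, 3.01], [-0.46, 2.08], [-1.47, 1.51], [0.13, 2.56], [-1, 4.14], [0.04, 2.09], [-2.66, 2.66]. Speed limits (rad/s): [2.57, 2.57, 3.14, 3.14, 3.14, 3.14, 3.14].

## Interface

Orientations are given as a unit quaternion [x, y, z, w].
In Python, from plant import r gives the robot as it stands.
- The arm moves only by the tool carry_out, never from a script. Its argument "rows" is a list of rows, each a list of 3 entries, a list of its own where there are three numbers: the shift along the tool's x, y, z in cm, then the turn, a rotation vector about the tool's x, y, z in degrees, then the closure, from 0 (fully open) to 1 (shut). A call has 1 to 12 rows; each row is the pose to reach, as a shift and turn from the pose commanded when the call began, along the tool's axes at that moment; what a row does not reach only later rows make up. A row lasts 1/10 s, in which the tool goes at most 50 mm and 8.59 degrees, less where a joint would pass 70% of its speed; a pose out of reach is approached as far as the arm can. A call with a gripper value outside its range is refused whole. The fingers move at their own pace and stop on an object; "newtons" is the grip in N (left out, the last holds). Time passes only in rows, so rows that repeat a pose let the fingers close. It gives the time, the measured TCP pose, the force, the opening and the grip force at its end, in the units of the state.
- r.get_state(): the state, without advancing time (a new reading comes with each control period).
- r.snapshot(name): name is "side" or "top" or "wrist"; returns a dict with "image" (384x512x3 uint8, red, green, blue), "fx", "fy", "cx", "cy" (pixels), "pose" (4x4, takes a point from camera to world coordinates). Camera axes: x right, y up, looking along -z (the intrinsics and any distortion apply to the point x, -y, -z); pixel columns grow to the right and rows downward; lengths in m; the calibration is good to about 2 mm. The wrist camera is an equidistant fisheye: a pixel r from the principal point sees the ray r / f radians off the axis. A picture is of the moment at which its call begins. There is no depth.
- r.finish_job(): hands the job in; it is judged then, once.
The state is a dict: "clock": time; "q": joint angles; "qd": joint speeds; "joint_torque": joint torques, N m; "tool_pos": TCP position; "eef_rot": TCP orientation; "contact_force": force on the tool from outside, world axes, zero at the start; "moment": the same for the moment, N m; "opening": opening from 0.0 (shut) to 1.0 (fully open); "finger_force": force on a finger pad.
Only numpy, scipy, OpenCV 4.12 (cv2) and the standard library are available. Lean on these libraries where they do the work, as an engineer would, in place of code of your own. Each camera call takes 0.05 s, during which the arm holds its last target. There are 200 camera calls.

## Task

Lock the white enclosure shell to the blue slide carriage by putting the long yellow-headed pin down through the hole in the shell's lug and the carriage hole beneath it, until the pin's head rests on the lug, with the carriage still at its start. Then take the carriage by its blue upright handle and slide it along the rail, away from its start stop, until you feel its spring ball click into the notch of the index strip, under the yellow flag, and finish while holding it there: stay gripping the handle with the carriage resting in the notch and the pin still in. Leave the short grey pins, the screwdriver, the bottle and the tape roll where they are.

Things in the scene. Friction and masses are not known exactly. Their poses are not given: they have to be found in the camera images.
- base: Aluminium slide base 120 x 560 mm with two steel guide bars, fixed to the table; origin under its centre at table height. The rail runs along its y axis; the carriage starts near the +y end and slides towards -y.
- carriage: Blue sliding carriage (plate 200 x 190 mm, 12 mm thick, top 48 mm above the table); origin mid underside, axes parallel to the base's. It slides along the base's -y: its origin is at y = 0.11 in the base's frame at the start stop, -0.16 at the far stop. Drag about 2 to 4 N. The notch lies 120 to 200 mm from the start (varies), 70 mm or more short of the far stop.
- carriage_pointer (a point): The carriage's far (+x) edge at mid length, 44 mm above the table, under a brass block with a red line. Here a spring ball (14 mm across) presses on the index strip; it pulls the carriage into the notch from about 3 mm either side, and then takes about 9 to 12 N along the rail to leave it. Let go near the notch, the carriage centres itself.
- strip: Steel index strip (348 mm long, along the base's y axis, upright, its top 52 mm above the table) with one notch 8 mm wide. Its origin is the centre of the notch (at table height), its axes are parallel to the base's. A yellow flag 10 mm wide stands over the notch, its top 76 mm above the table. The carriage is in the notch when carriage_pointer has y = 0 in this frame.
- handle_grip (a point): Grip point of the carriage's blue upright handle (30 mm across the rail, 16 mm thick along the rail, top 98 mm above the table): on its vertical middle axis, 82 mm above the table, 34 mm above the plate. Free room towards +y; 95 mm to the pin hole towards -y.
- shell: White open plastic enclosure half, 130 x 170 mm, 34 mm tall, loose, lying between low black stops on the carriage; origin at the carriage's middle, on its top. Towards the robot (-x) it has a flat lug 44 x 44 mm, 6 mm thick, with an 11 mm hole; the shell's wall begins 25 mm beyond the hole's centre. Weighs 0.25 to 0.5 kg.
- shell_hole (a point): Centre of the lug's hole, on the lug's upper face (54 mm above the table).
- carriage_hole (a point): Centre of the 11 mm hole through the carriage plate, on the plate's upper face (48 mm above the table), under the lug's hole. There are 24 mm free under the plate.
- pin: Retaining pin: steel shank 8 mm in diameter, 32 mm long with a tapered tip, yellow round head 16 mm in diameter and 30 mm tall. Origin at the tip, z along the pin to the head. It starts upright in the stand, its head resting on the stand's top.
- stand: Black pin stand 50 x 130 mm, 40 mm tall, fixed; origin under its centre. Three 10 mm holes in a row along its y axis, 40 mm apart, each holding one pin.
- short_pin1: Bystander: short pin, grey head 16 mm in diameter and 30 mm tall, shank 18 mm long, in the stand. Origin at the tip.
- short_pin2: Bystander: another such short grey-headed pin in the stand.
- screwdriver: Bystander: red-handled screwdriver lying on the table.
- cleaner: Bystander: white bottle 50 mm in diameter, 120 mm tall, blue cap, beyond the rail's +y end.
- tape: Bystander: yellow tape roll, 90 mm across, 24 mm tall, lying flat.

How it is judged:
By the outcome, as a careful person would: the job done as asked, in the order asked, and still so for the second after the job is handed in, while the arm keeps its last pose, push and grip.
It also fails if it takes over 61 s, if anything falls off the work surface, if the arm or the gripper's body presses on something with over 40 N, if the wrist force passes 120 N, or if a joint passes its speed limit or range.

## Working session

There is one attempt and no reset: what is moved stays moved. The work goes in short steps, Python scripts to look and compute and a tool call to move; the robot and the scene stay as the last step left them, time stands still between calls to the robot, and variables do not carry over. Pictures are saved under pics/ and viewed, at most 10 in all, crops included, and the job is handed in when it is done.

Besides the shell and the picture viewer there is one more tool, called after ">>>" as a command line: name --argument value ..., lists and objects as JSON in quotes. carry_out: Moves the arm, as the interface text tells. Its arguments: {"type":"object","properties":{"rows":{"type":"array"},"newtons":{"type":"number"}},"required":["rows"]}

```bash
mkdir -p pics; ls
python3 - <<'E'
from plant import r
import cv2,numpy as np,pickle
s=r.get_state();print({k:np.round(v,3) for k,v in s.items()}, r.grip_point_offset)
d={}
for n in ("top","side","wrist"):
    c=r.snapshot(n);d[n]=c
    cv2.imwrite(f"pics/{n}0.png",c["image"][:,:,::-1]);print(n,c["fx"],c["fy"],c["cx"],c["cy"],np.round(c["pose"],3).tolist(),[k for k in c])
pickle.dump(d,open("s0.pkl","wb"))
a=np.hstack([cv2.imread("pics/side0.png"),cv2.imread("pics/wrist0.png")]);cv2.imwrite("pics/sw0.png",cv2.resize(a,(800,300)))
cv2.imwrite("pics/top0b.png",cv2.resize(cv2.imread("pics/top0.png"),(800,600)))
E
```

```text
pics
{'clock': np.float64(0.0), 'q': array([-1.202,  0.69 , -0.195,  1.566,  0.157,  0.902, -0.215]), 'qd': array([ 0.001, -0.002,  0.   , -0.001,  0.   ,  0.001,  0.   ]), 'joint_torque': array([-0.0000e+00, -5.2756e+01, -1.2670e+00, -1.5342e+01, -5.3000e-02,
        7.0000e-03,  0.0000e+00]), 'tool_pos': array([0.205, 0.59 , 0.238]), 'eef_rot': array([ 0.167,  0.986, -0.001, -0.   ]), 'contact_force': array([-0.262,  0.479, -0.352]), 'moment': array([0.002, 0.036, 0.02 ]), 'finger_force': np.float64(0.0), 'opening': np.float64(1.002)} 0.0187
top 384.79445250007257 384.79445250007257 260.02662643602895 191.2739186351811 [[0.009, 0.993, -0.119, 0.478], [-1.0, 0.006, -0.023, -0.051], [-0.022, 0.119, 0.993, 1.034], [0.0, 0.0, 0.0, 1.0]] ['image', 'fx', 'fy', 'cx', 'cy', 'pose']
side 396.99944036108417 396.99944036108417 258.99398500289044 191.44309733856838 [[0.934, 0.226, -0.278, 0.277], [-0.358, 0.56, -0.747, -0.845], [-0.013, 0.797, 0.604, 0.757], [0.0, 0.0, 0.0, 1.0]] ['image', 'fx', 'fy', 'cx', 'cy', 'pose']
wrist 297.3186396354542 297.3186396354542 257.4601151086167 191.473246680778 [[0.328, -0.912, -0.246, 0.143], [0.945, 0.316, 0.087, 0.612], [-0.002, -0.261, 0.965, 0.383], [0.0, 0.0, 0.0, 1.0]] ['image', 'fx', 'fy', 'cx', 'cy', 'pose']
```

View pics/top0b.png

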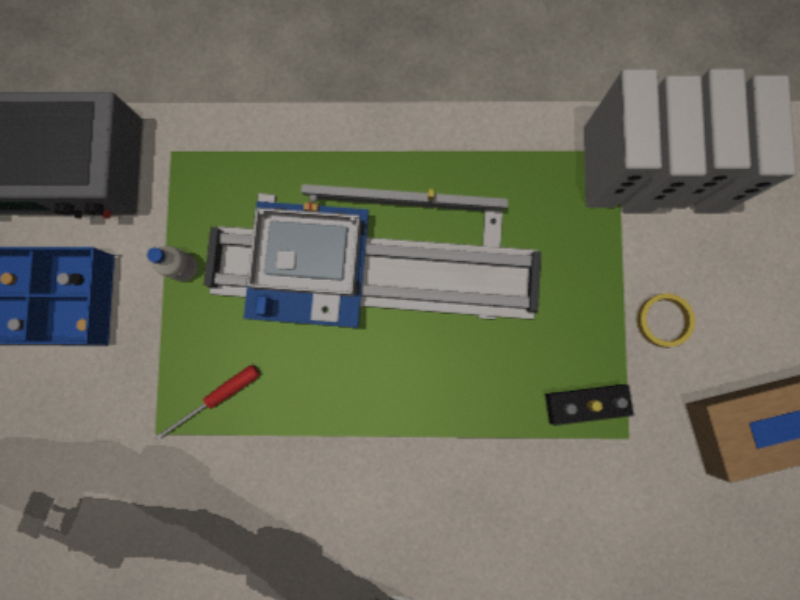

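View pics/sw0.png

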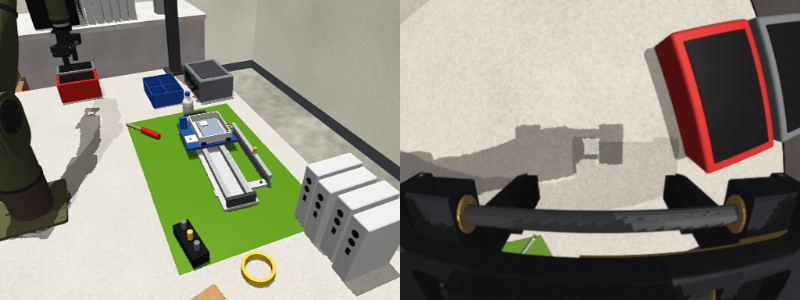

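Top view (scaled 800x600): the yellow pin is at (596,406) between grey pins at (571,409) and (622,403). The lug hole is at (325,309), the handle at (262,304) and the flag at (431,193). Next I turn these into positions.

```bash
cat > h.py <<'E'
import numpy as np, cv2
from scipy.spatial.transform import Rotation as R
def ray(c,u,v,fish=False):
    x,y=(u-c["cx"])/c["fx"],(v-c["cy"])/c["fy"]
    if fish:
        t=np.hypot(x,y); k=np.sin(t)/max(t,1e-9); d=np.array([x*k,-y*k,-np.cos(t)])
    else: d=np.array([x,-y,-1.])
    P=np.array(c["pose"]); return P[:3,3],P[:3,:3]@d
def onz(c,u,v,z,fish=False):
    o,d=ray(c,u,v,fish); return o+d*(z-o[2])/d[2]
def project(c,p,fish=False):
    P=np.array(c["pose"]); q=P[:3,:3].T@(np.array(p)-P[:3,3]); x,y,z=q[0],-q[1],-q[2]
    if fish:
        h=np.hypot(x,y); t=np.arctan2(h,z); return c["cx"]+c["fx"]*t*x/h, c["cy"]+c["fy"]*t*y/h
    return c["cx"]+c["fx"]*x/z, c["cy"]+c["fy"]*y/z
def blobs(img,lo,hi,amin=4):
    m=cv2.inRange(cv2.cvtColor(img,cv2.COLOR_RGB2HSV),lo,hi)
    n,_,s,ce=cv2.connectedComponentsWithStats(m)
    return [(s[i,4],ce[i],s[i,:4]) for i in range(1,n) if s[i,4]>=amin]
def totool(s,p):
    "world target TCP -> shift in tool axes, cm"
    return np.round(R.from_quat(s["eef_rot"]).inv().apply(np.array(p)-s["tool_pos"])*100,2)
E
python3 - <<'E'
from h import *; import pickle
d=pickle.load(open("s0.pkl","rb"));t=d["top"];k=1.5625
for n,u,v,z in [("pin",596,406,.07),("sp1",571,409,.07),("sp2",622,403,.07),("hole",325,309,.054),("handle",262,304,.098),("flag",431,193,.072),("pointer",312,203,.05),("stripL",303,189,.052),("stripR",507,204,.052),("baseA",210,262,.03),("baseB",536,282,.03)]:
    print(n,np.round(onz(t,(u+.5)/k-.5,(v+.5)/k-.5,z),4))
for n in("top","side"):
    for b in blobs(d[n]["image"],(20,120,80),(35,255,255)): print(n,b[0],b[1].round(1),onz(d[n],*b[1],.06).round(3))
E=R.from_quat([.167,.986,-.001,0]);w=np.array(d["wrist"]["pose"])
print("cam in tool",E.inv().apply(w[:3,3]-[.205,.59,.238]).round(3),"view",E.inv().apply(-w[:3,2]).round(3),"tool axes\n",E.as_matrix().round(2))
E
```

```text
pin [ 0.4263 -0.3281  0.07  ]
sp1 [ 0.4212 -0.2889  0.07  ]
sp2 [ 0.4313 -0.3688  0.07  ]
hole [0.5784 0.1054 0.054 ]
handle [0.5812 0.1981 0.098 ]
flag [ 0.7695 -0.0677  0.072 ]
pointer [0.7584 0.1325 0.05  ]
stripL [0.7821 0.1481 0.052 ]
stripR [ 0.7569 -0.1951  0.052 ]
baseA [0.6603 0.3083 0.03  ]
baseB [ 0.6287 -0.2453  0.03  ]
top 20 [275.5 123. ] [ 0.774 -0.068  0.06 ]
top 4 [201.5 130.2] [0.754 0.125 0.06 ]
top 335 [426.4 204.6] [ 0.564 -0.448  0.06 ]
top 5 [129.8 255. ] [0.431 0.298 0.06 ]
top 44 [381.4 259.2] [ 0.427 -0.331  0.06 ]
side 6 [292.3 160.3] [0.757 0.131 0.06 ]
side 41 [326.  191.8] [ 0.777 -0.058  0.06 ]
side 105 [242.7 299.9] [ 0.428 -0.329  0.06 ]
side 924 [330.2 343.9] [ 0.551 -0.488  0.06 ]
cam in tool [ 0.066  0.    -0.145] view [-0.26   0.001  0.966] tool axes
 [[-0.94  0.33 -0.  ]
 [ 0.33  0.94 -0.  ]
 [-0.   -0.   -1.  ]]
```

>>> carry_out --rows '[[[-49.6,-31.4,3.8],[0,0,-15.7],0.3],[[-49.6,-31.4,3.8],[0,0,-15.7],0.3],[[-49.6,-31.4,3.8],[0,0,-15.7],0.3],[[-49.6,-31.4,3.8],[0,0,-15.7],0.3],[[-49.6,-31.4,3.8],[0,0,-15.7],0.3],[[-49.6,-31.4,3.8],[0,0,-15.7],0.3],[[-49.6,-31.4,3.8],[0,0,-15.7],0.3],[[-49.6,-31.4,3.8],[0,0,-15.7],0.3],[[-49.6,-31.4,3.8],[0,0,-15.7],0.3],[[-49.6,-31.4,3.8],[0,0,-15.7],0.3],[[-49.6,-31.4,3.8],[0,0,-15.7],0.3],[[-49.6,-31.4,3.8],[0,0,-15.7],0.3]]'

```text
clock: 1.35
tool_pos: [0.5723, 0.127, 0.2002]
eef_rot: [0.032, 0.999, -0.001, 0.0]
contact_force: [1.1, 0.0, -0.2]
opening: 0.701
finger_force: 0.0
```

>>> carry_out --rows '[[[0,0,0],[0,0,0],0.3],[[0,0,0],[0,0,0],0.3],[[0,0,0],[0,0,0],0.3]]'

```text
clock: 1.65
tool_pos: [0.5697, 0.1325, 0.2007]
eef_rot: [0.029, 1.0, 0.001, -0.0]
contact_force: [0.9, -0.4, 0.4]
opening: 0.7
finger_force: 0.0
```

Run:
```python
from h import *; from plant import r; import pickle
s=r.get_state();print(s["clock"],s["tool_pos"].round(4),R.from_quat(s["eef_rot"]).as_matrix().round(3).tolist(),s["opening"],s["contact_force"].round(1))
c=r.snapshot("wrist");pickle.dump((s,c),open("w1.pkl","wb"))
cv2.imwrite("pics/w1.png",cv2.resize(c["image"][:,:,::-1],(800,600)))
```

```text
1.65 [0.5697 0.1325 0.2007] [[-0.998, 0.058, -0.001], [0.058, 0.998, 0.001], [0.001, 0.001, -1.0]] 0.700143397413834 [ 0.9 -0.4  0.4]
```

View pics/w1.png

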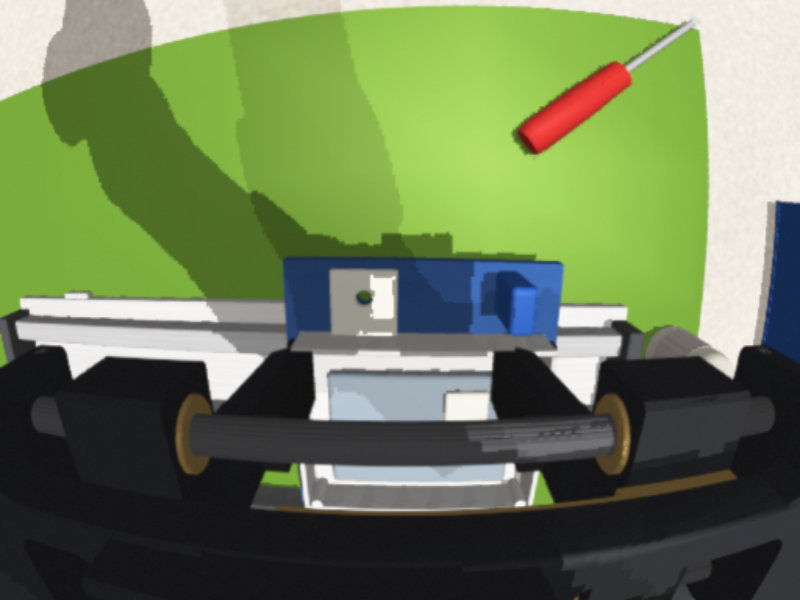

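The wrist view shows the lug hole at (365,296) with green visible through it, so the two holes line up. The handle top is near (524,291), and the plate's near edge runs from (285,258) to (562,263).

Run:
```python
from h import *; import pickle
s,c=pickle.load(open("w1.pkl","rb"));k=1.5625
for n,u,v,z in [("hole",365,296.5,.053),("handtop",524,291,.098),("edgeL",286,258,.048),("edgeR",562,263,.048),("lugL",331,269,.054),("lugR",397,269,.054)]:
    print(n,onz(c,(u+.5)/k-.5,(v+.5)/k-.5,z,True).round(4))
g=cv2.cvtColor(c["image"],cv2.COLOR_RGB2HSV)[181:199,222:246]
print(g[...,2]); 
E=R.from_quat(s["eef_rot"]);w=np.array(c["pose"])
print(E.inv().apply(w[:3,3]-s["tool_pos"]).round(4))
print("shift to pin hover",totool(s,[.4265,-.329,.13]))
```

```text
hole [0.579  0.1081 0.053 ]
handtop [0.5695 0.2016 0.098 ]
edgeL [0.5509 0.0568 0.048 ]
edgeR [0.5646 0.2418 0.048 ]
lugL [0.5592 0.0876 0.054 ]
lugR [0.5618 0.1301 0.054 ]
[[154 154 155 156 155 155 155 155 156 155 155 155 155 155 175 247 249 249
  249 249 249 249 249 249]
 [154 154 154 155 154 154 154 155 155 155 155 155 155 156 175 246 249 249
  249 249 249 249 249 249]
 [155 154 154 154 154 154 154 154 154 154 154 154 154 155 175 246 249 249
  249 249 249 249 249 249]
 [154 154 154 154 154 154 154 154 154 153 152 153 154 154 172 243 249 249
  249 249 249 249 249 249]
 [154 153 154 154 154 154 154 152 149 141 139 139 143 150 155 186 243 246
  249 249 249 249 249 249]
 [154 154 154 155 155 153 150 139 115 109 103 102 105 123 143 155 172 191
  246 249 249 249 249 249]
 [154 154 154 154 153 149 130 110  93  89  88  88  87  94 113 138 152 176
  246 249 249 249 249 249]
 [154 154 154 154 152 138  90  72  85  87  86  85  87  87  92 113 147 177
  246 249 249 249 249 249]
 [154 154 154 153 149 129  78  63  82  86  87  86  86  86  88 103 168 194
  246 249 249 249 249 249]
 [154 154 154 153 
[... 259 characters left out ...]
 249 249 249 249 249 249]
 [154 155 154 154 152 143 115  92  77  72  71  70  71  73  79 121 222 247
  249 249 249 249 249 249]
 [153 154 155 153 154 148 132 117  98  85  79  77  80  90 104 152 235 248
  248 249 249 249 249 249]
 [153 155 154 154 154 154 146 138 123 119 116 106 117 121 133 167 245 248
  249 249 249 249 249 249]
 [155 154 154 154 154 154 153 149 146 141 135 135 141 146 150 173 245 248
  248 248 249 249 249 249]
 [155 155 154 154 154 154 154 153 153 151 150 151 150 153 154 171 242 248
  249 249 249 249 248 249]
 [154 154 154 154 153 153 154 154 154 154 154 154 153 154 154 156 187 246
  248 249 248 248 249 248]]
[ 0.0661  0.0006 -0.145 ]
shift to pin hover [ 11.59 -46.91   7.03]
```

>>> carry_out --rows '[[[11.6,-46.9,7],[0,0,79.5],0.4],[[11.6,-46.9,7],[0,0,79.5],0.4],[[11.6,-46.9,7],[0,0,79.5],0.4],[[11.6,-46.9,7],[0,0,79.5],0.4],[[11.6,-46.9,7],[0,0,79.5],0.4],[[11.6,-46.9,7],[0,0,79.5],0.4],[[11.6,-46.9,7],[0,0,79.5],0.4],[[11.6,-46.9,7],[0,0,79.5],0.4],[[11.6,-46.9,7],[0,0,79.5],0.4],[[11.6,-46.9,7],[0,0,79.5],0.4],[[11.6,-46.9,7],[0,0,79.5],0.4],[[11.6,-46.9,7],[0,0,79.5],0.4]]'

```text
clock: 2.9
tool_pos: [0.4268, -0.3293, 0.1307]
eef_rot: [0.662, 0.749, 0.0, -0.0]
contact_force: [-0.4, 1.3, -0.3]
opening: 0.602
finger_force: 0.0
```

>>> carry_out --rows '[[[0,0,0],[0,0,0],0.4],[[0,0,0],[0,0,0],0.4],[[0,0,0],[0,0,0],0.4]]'

```text
clock: 3.2
tool_pos: [0.4273, -0.3287, 0.1309]
eef_rot: [0.661, 0.75, 0.0, -0.0]
contact_force: [0.0, -0.2, 1.5]
opening: 0.604
finger_force: 0.0
```

Run:
```python
from h import *; from plant import r; import pickle
s=r.get_state();print(s["clock"],s["tool_pos"].round(4),R.from_quat(s["eef_rot"]).as_matrix().round(3).tolist(),s["opening"],s["contact_force"].round(1))
c=r.snapshot("wrist");pickle.dump((s,c),open("w2.pkl","wb"))
cv2.imwrite("pics/w2.png",cv2.resize(c["image"][:,:,::-1],(800,600)))
for b in blobs(c["image"],(20,120,80),(35,255,255),20): print(b[0],b[1].round(1),b[2],onz(c,*b[1],.06,True).round(4))
print(project(c,[.4265,-.329,.07],True))
```

```text
3.2 [ 0.4273 -0.3287  0.1309] [[-0.125, 0.992, 0.001], [0.992, 0.125, 0.001], [0.001, 0.001, -1.0]] 0.604082835970812 [ 0.  -0.2  1.5]
543 [257.6 200.7] [246 186  23  30] [ 0.428  -0.3269  0.06  ]
266 [331.5 313.1] [325 302  16  25] [ 0.5097 -0.4269  0.06  ]
(np.float64(255.2466715779884), np.float64(207.11407864979452))
```

View pics/w2.png

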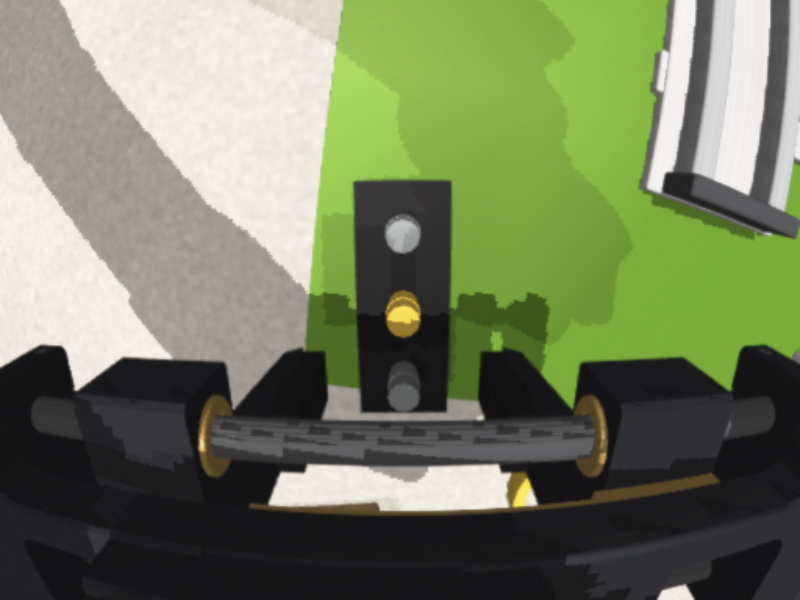

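The pin's yellow top face is centred near (403,320), level with the grey pins at (403,233) and (403,390). It sits about 1 mm from where I predicted, so I descend and grip.

>>> carry_out --rows '[[[0.1,0.1,3],[0,0,0],0.4],[[0.1,0.1,6],[0,0,0],0.4],[[0.1,0.1,8],[0,0,0],0.4],[[0.1,0.1,8.6],[0,0,0],0.4],[[0.1,0.1,8.6],[0,0,0],0.4],[[0.1,0.1,8.6],[0,0,0],1],[[0.1,0.1,8.6],[0,0,0],1],[[0.1,0.1,8.6],[0,0,0],1],[[0.1,0.1,8.6],[0,0,0],1],[[0.1,0.1,8.6],[0,0,0],1],[[0.1,0.1,8.6],[0,0,0],1]]' --newtons 25

```text
clock: 4.35
tool_pos: [0.4275, -0.3293, 0.0451]
eef_rot: [0.663, 0.749, 0.0, 0.0]
contact_force: [-0.2, 0.8, 3.7]
opening: 0.167
finger_force: 25.0
```

>>> carry_out --rows '[[[0,0,-2],[0,0,0],1],[[0,0,-4],[0,0,0],1],[[0,0,-7],[0,0,0],1],[[0,0,-10],[0,0,0],1],[[0,0,-11],[0,0,0],1],[[0,0,-11],[0,0,0],1]]'

```text
clock: 4.95
tool_pos: [0.4279, -0.3297, 0.1557]
eef_rot: [0.663, 0.749, 0.0, 0.001]
contact_force: [0.7, -0.5, -1.4]
opening: 0.171
finger_force: 25.0
```

Run:
```python
from h import *; from plant import r
s=r.get_state();M=R.from_quat(s["eef_rot"]).as_matrix();print(s["tool_pos"].round(4),s["opening"],s["finger_force"],M.round(3).tolist())
# target: y axis along rail, yaw 4.2deg off y
print(totool(s,[.579,.107,.13]), "yaw y axis",np.degrees(np.arctan2(M[1,1],M[0,1])))
```

```text
[ 0.4279 -0.3297  0.1557] 0.17094343823531682 25.00040757469833 [[-0.122, 0.993, 0.002], [0.993, 0.122, -0.001], [-0.002, 0.002, -1.0]]
[41.5  20.33  2.54] yaw y axis 7.010025643273363
```

>>> carry_out --rows '[[[41.5,20.3,1],[0,0,-78.8],1],[[41.5,20.3,1],[0,0,-78.8],1],[[41.5,20.3,1],[0,0,-78.8],1],[[41.5,20.3,1],[0,0,-78.8],1],[[41.5,20.3,1],[0,0,-78.8],1],[[41.5,20.3,1],[0,0,-78.8],1],[[41.5,20.3,1],[0,0,-78.8],1],[[41.5,20.3,1],[0,0,-78.8],1],[[41.5,20.3,1],[0,0,-78.8],1],[[41.5,20.3,1],[0,0,-78.8],1],[[41.5,20.3,2],[0,0,-78.8],1],[[41.5,20.3,3],[0,0,-78.8],1]]'

```text
clock: 6.15
tool_pos: [0.5768, 0.1053, 0.1226]
eef_rot: [0.038, 0.999, -0.001, -0.001]
contact_force: [0.6, -0.4, 0.5]
opening: 0.172
finger_force: 25.0
```

>>> carry_out --rows '[[[0,0,0.5],[0,0,0],1],[[0,0,0.5],[0,0,0],1],[[0,0,0.5],[0,0,0],1],[[0,0,0.5],[0,0,0],1]]'

```text
clock: 6.55
tool_pos: [0.5782, 0.1069, 0.1201]
eef_rot: [0.037, 0.999, 0.0, 0.0]
contact_force: [0.4, 0.1, -0.1]
opening: 0.172
finger_force: 25.0
```

Run:
```python
from h import *; from plant import r; import pickle
s=r.get_state();print(s["clock"],s["tool_pos"].round(4),R.from_quat(s["eef_rot"]).as_matrix().round(3).tolist(),s["opening"],s["contact_force"].round(1))
c=r.snapshot("wrist");pickle.dump((s,c),open("w3.pkl","wb"))
im=c["image"][150:300,160:360,::-1];cv2.imwrite("pics/w3.png",cv2.resize(im,(800,600),interpolation=cv2.INTER_CUBIC))
```

```text
6.55 [0.5782 0.1069 0.1201] [[-0.997, 0.074, 0.001], [0.074, 0.997, -0.0], [-0.001, 0.0, -1.0]] 0.17226439178228176 [ 0.4  0.1 -0.1]
```

View pics/w3.png

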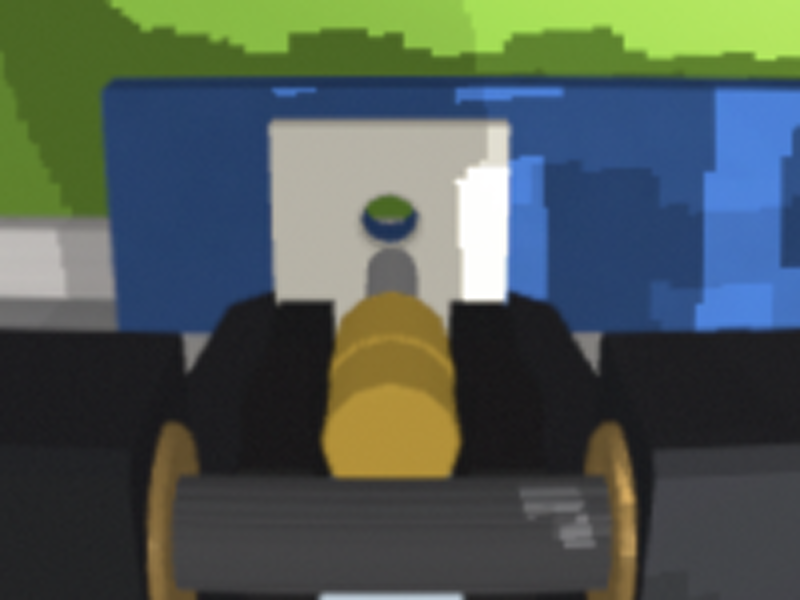

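The crop (4x) shows the lug hole at (390,217) and the pin's tip end at about (391,250), laterally in line with the hole.

Run:
```python
from h import *; import pickle
s,c=pickle.load(open("w3.pkl","rb"))
f=lambda u,v:((u+.5)/4-.5+160,(v+.5)/4-.5+150)
h=onz(c,*f(390,217.5),.054,True);print("hole",h.round(4),"tool shift",totool(s,h))
lc=[onz(c,*f(u,v),.054,True).round(4) for u,v in((270,122),(510,122))];print(lc)
for z in(.083,.0865):
  print(z,"expected tip",np.array(project(c,[s["tool_pos"][0],s["tool_pos"][1],z],True))-[160,150],"seen",np.array(f(391,250))-[160,150])
  p=onz(c,*f(391,250),z,True); print("front tip pt",p.round(4))
top=onz(c,*f(391,437),s["tool_pos"][2]+.0249,True);print("head top",top.round(4))
```

```text
hole [0.5788 0.1072 0.054 ] tool shift [-0.05  0.04  6.61]
[array([0.559 , 0.0867, 0.054 ]), array([0.5622, 0.1304, 0.054 ])]
0.083 expected tip [96.5178675  66.60900019] seen [97.375 62.125]
front tip pt [0.5752 0.1077 0.083 ]
0.0865 expected tip [96.50077395 68.47628636] seen [97.375 62.125]
front tip pt [0.574  0.1078 0.0865]
head top [0.5763 0.1076 0.145 ]
```

>>> carry_out --rows '[[[-0.2,-0.03,1],[0,0,0],1],[[-0.2,-0.03,2],[0,0,0],1],[[-0.2,-0.03,2.2],[0,0,0],1],[[-0.2,-0.03,2.2],[0,0,0],1],[[-0.2,-0.03,2.2],[0,0,0],1],[[-0.2,-0.03,2.2],[0,0,0],1]]'

```text
clock: 7.2
tool_pos: [0.5802, 0.1072, 0.0979]
eef_rot: [0.036, 0.999, 0.0, 0.0]
contact_force: [-0.7, -0.3, 0.2]
opening: 0.173
finger_force: 25.0
```

Run:
```python
from h import *; from plant import r; import pickle
s=r.get_state();print(s["clock"],s["tool_pos"].round(4),s["opening"],s["contact_force"].round(1))
c=r.snapshot("wrist");pickle.dump((s,c),open("w4.pkl","wb"))
im=c["image"][165:240,207:307,::-1];cv2.imwrite("pics/w4.png",cv2.resize(im,(800,600),interpolation=cv2.INTER_CUBIC))
```

```text
7.2 [0.5802 0.1072 0.0979] 0.17261634330904504 [-0.7 -0.3  0.2]
```

View pics/w4.png

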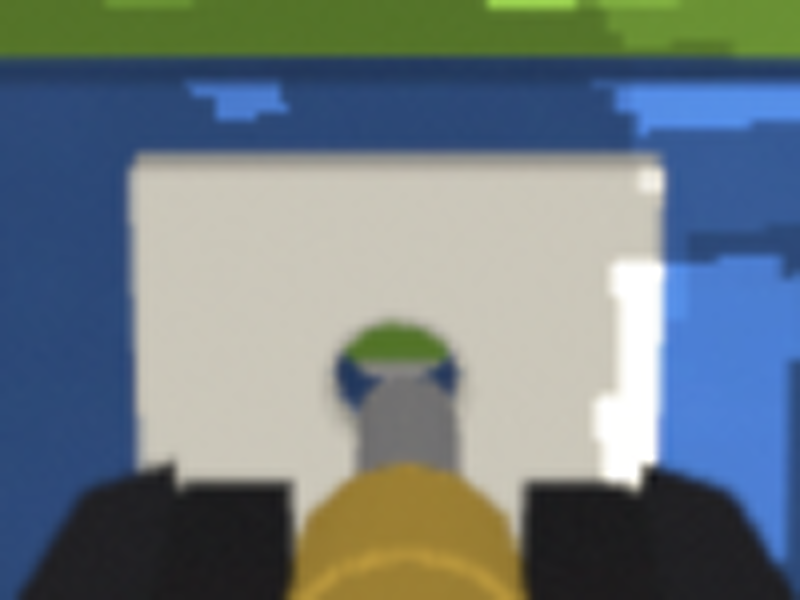

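The crop (8x) shows the hole spanning u 337–460 with its top at v 320. The shank spans u 358–458 and the tip's front edge is at v≈358, so the pin is about 0.8 mm too far right.

Run:
```python
from h import *; import pickle
s,c=pickle.load(open("w4.pkl","rb"))
f=lambda u,v:((u+.5)/8-.5+207,(v+.5)/8-.5+165)
a=onz(c,*f(398,320),.054,True);tz=s["tool_pos"][2]-.0371
M=R.from_quat(s["eef_rot"]).as_matrix();X=M[:,0]
t=onz(c,*f(406,358),tz,True);l=onz(c,*f(337,375),.054,True);rr=onz(c,*f(460,375),.054,True)
e=[onz(c,*f(u,160),.054,True) for u in(133,662)]
print("hole front",a.round(4),"center",(a-X*.0055).round(4),"width",np.linalg.norm(l-rr).round(4),"mid",((l+rr)/2).round(4))
print("tip front",t.round(4),"tip centre(r2.1)",(t-X*.0021).round(4))
print("lug centre from edge",(np.mean(e,0)-X*.022).round(4),"shift tip->hole",(M.T@(a-X*.0055-t+X*.0021)*100).round(2))
```

```text
hole front [0.5741 0.1075 0.054 ] center [0.5796 0.1071 0.054 ] width 0.0103 mid [0.579  0.1072 0.054 ]
tip front [0.5752 0.1081 0.0608] tip centre(r2.1) [0.5773 0.108  0.0608]
lug centre from edge [0.5824 0.1069 0.054 ] shift tip->hole [-0.23 -0.07  0.68]
```

>>> carry_out --rows '[[[-0.17,-0.07,0],[0,0,0],1],[[-0.17,-0.07,0.4],[0,0,0],1],[[-0.17,-0.07,0.7],[0,0,0],1],[[-0.17,-0.07,0.9],[0,0,0],1],[[-0.17,-0.07,1.1],[0,0,0],1],[[-0.17,-0.07,1.2],[0,0,0],1],[[-0.17,-0.07,1.2],[0,0,0],1]]'

```text
clock: 7.95
tool_pos: [0.5815, 0.1063, 0.0855]
eef_rot: [0.036, 0.999, -0.0, -0.0]
contact_force: [-0.1, 0.0, -0.0]
opening: 0.173
finger_force: 25.0
```

No contact force with the tip about 6 mm below the lug face, so I continue down.

>>> carry_out --rows '[[[0,0,0.3],[0,0,0],1],[[0,0,0.6],[0,0,0],1],[[0,0,0.9],[0,0,0],1],[[0,0,1.2],[0,0,0],1],[[0,0,1.2],[0,0,0],1]]'

```text
clock: 8.45
tool_pos: [0.5813, 0.1062, 0.0732]
eef_rot: [0.036, 0.999, -0.0, -0.0]
contact_force: [-0.5, 0.3, 0.0]
opening: 0.174
finger_force: 25.0
```

Remaining about 14 mm. I slow down near the seat.

>>> carry_out --rows '[[[0,0,0.4],[0,0,0],1],[[0,0,0.8],[0,0,0],1],[[0,0,1.1],[0,0,0],1],[[0,0,1.25],[0,0,0],1],[[0,0,1.35],[0,0,0],1],[[0,0,1.4],[0,0,0],1],[[0,0,1.42],[0,0,0],1],[[0,0,1.42],[0,0,0],1]]'

```text
clock: 9.25
tool_pos: [0.5817, 0.1063, 0.0596]
eef_rot: [0.036, 0.999, 0.0, 0.0]
contact_force: [0.6, -0.1, -1.2]
opening: 0.171
finger_force: 25.0
```

>>> carry_out --rows '[[[0,0,0],[0,0,0],0.65],[[0,0,0],[0,0,0],0.65],[[0,0,0],[0,0,0],0.65],[[0,0,0],[0,0,0],0.65],[[0,0,-2],[0,0,0],0.65],[[0,0,-5],[0,0,0],0.65],[[4,0,-8],[0,0,0],0.6],[[4,7,-10],[0,0,0],0.5],[[4,7,-10],[0,0,0],0.5],[[4,7,-10],[0,0,0],0.5],[[4,7,-10],[0,0,0],0.5]]'

```text
clock: 10.35
tool_pos: [0.5467, 0.1788, 0.1595]
eef_rot: [0.036, 0.999, -0.0, 0.0]
contact_force: [0.4, -0.6, 0.1]
opening: 0.496
finger_force: 0.0
```

Run:
```python
from h import *; from plant import r; import pickle
s=r.get_state();print(s["clock"],s["tool_pos"].round(4),s["opening"],s["contact_force"].round(1))
c=r.snapshot("wrist");t=r.snapshot("top");sd=r.snapshot("side");pickle.dump((s,c,t,sd),open("w5.pkl","wb"))
im=c["image"][120:270,160:360,::-1];cv2.imwrite("pics/w5.png",cv2.resize(im,(800,600),interpolation=cv2.INTER_CUBIC))
```

```text
10.35 [0.5467 0.1788 0.1595] 0.49552850285640926 [ 0.4 -0.6  0.1]
```

View pics/w5.png

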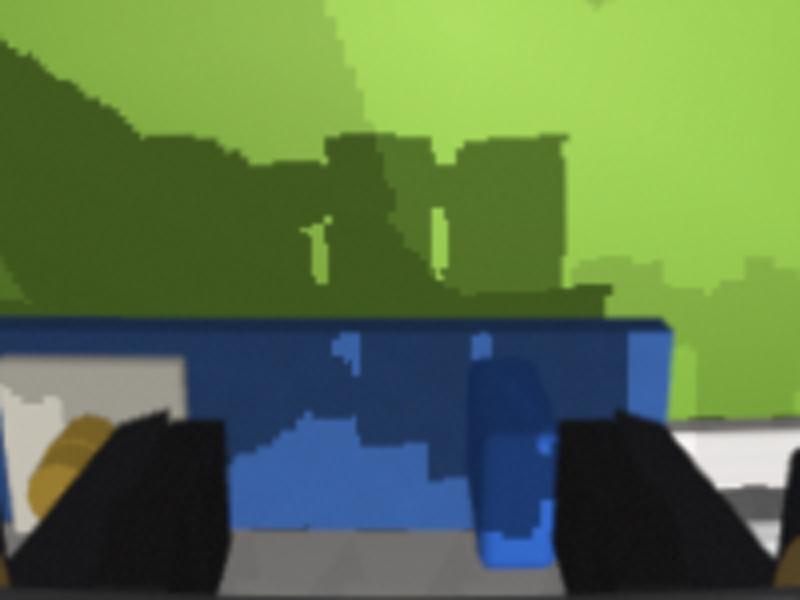

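The crop shows the yellow head standing on the lug at the left, (60,470). The handle's top face is at about u 483–553, v 435–567, centred on (517,500).

Run:
```python
from h import *; import pickle
s,c,t,sd=pickle.load(open("w5.pkl","rb"))
f=lambda u,v:((u+.5)/4-.5+160,(v+.5)/4-.5+120)
for p in((517,500),(483,435),(550,435),(487,567),(553,567)): print(p,onz(c,*f(*p),.098,True).round(4))
for p in((484,433),):pass
print("plate edge R corner",onz(c,*f(670,330),.048,True).round(4))
h=onz(c,*f(517,500),.098,True);print("to grip",totool(s,[h[0],h[1],.063]))
for n,q in(("top",t),("side",sd),("wrist",c)):
    for b in blobs(q["image"],(18,120,60),(35,255,255),3):
        if n=="wrist" or b[1][0]<345: print(n,b[0],b[1].round(1),b[2],"z.069:",onz(q,*b[1],.069,n=="wrist").round(3))
print("expected side px head top/bottom",project(sd,[.579,.107,.084]),project(sd,[.579,.107,.054]))
print("expected wrist head top",project(c,[.579,.107,.084],True))
```

```text
(517, 500) [0.5803 0.2011 0.098 ]
(483, 435) [0.5663 0.1952 0.098 ]
(550, 435) [0.5673 0.2079 0.098 ]
(487, 567) [0.5945 0.1948 0.098 ]
(553, 567) [0.5957 0.2078 0.098 ]
plate edge R corner [0.5646 0.2423 0.048 ]
to grip [-3.19  2.47  9.65]
top 24 [275.4 123.6] [274 121   4   7] z.069: [ 0.77  -0.067  0.069]
top 5 [195.6 129.4] [194 129   4   2] z.069: [0.754 0.139 0.069]
top 12 [201.4 131.7] [200 130   4   5] z.069: [0.748 0.124 0.069]
top 4 [195.5 132.5] [195 132   2   2] z.069: [0.746 0.139 0.069]
top 33 [206.5 196.4] [203 194   7   6] z.069: [0.58  0.106 0.069]
top 4 [182.  198.2] [181 198   3   2] z.069: [0.575 0.169 0.069]
top 6 [165.3 239.5] [164 237   3   6] z.069: [0.471 0.207 0.069]
side 4 [ 6.5 31. ] [ 5 31  4  1] z.069: [-0.287  2.169  0.069]
side 3 [ 2.7 33.7] [ 2 33  2  2] z.069: [-0.302  2.112  0.069]
side 14 [ 2.5 37.2] [ 0 36  6  4] z.069: [-0.293  2.027  0.069]
side 3 [ 1.7 41.7] [ 1 41  2  2] z.069: [-0.287  1.927  0.069]
side 6 [211.8 110.5] [210 110   5   3] z.069: [0.61  0.566 0.069]
side 5 [292.6 160.4] [292 159   2   4] z.069: [0.752 0.118 0.069]
side 44 [243.
[... 1901 characters left out ...]
104   4   4] z.069: [0.478 0.243 0.069]
wrist 8 [323.5 111. ] [320 108   8   7] z.069: [0.482 0.237 0.069]
wrist 4 [316.5 116. ] [315 115   4   3] z.069: [0.486 0.231 0.069]
wrist 247 [176.3 235.1] [167 224  22  26] z.069: [0.579 0.105 0.069]
wrist 545 [149.8 279.8] [142 254  20  53] z.069: [0.625 0.069 0.069]
wrist 546 [365.2 279.6] [354 254  20  53] z.069: [0.64  0.277 0.069]
wrist 1115 [336.2 319.7] [143 305 305  25] z.069: [0.687 0.251 0.069]
expected side px head top/bottom (np.float64(242.37329243971573), np.float64(169.62850171244193)) (np.float64(242.7454583568411), np.float64(177.73400986520244))
expected wrist head top (np.float64(174.0139032879544), np.float64(242.06304912105963))
```

The head position matches a seated pin in all three views. The handle centre is at (0.580, 0.201), so I grip it.

>>> carry_out --rows '[[[-3.2,2.5,1],[0,0,0],0.4],[[-3.2,2.5,3],[0,0,0],0.4],[[-3.2,2.5,6],[0,0,0],0.4],[[-3.2,2.5,8.5],[0,0,0],0.4],[[-3.2,2.5,9.6],[0,0,0],0.4],[[-3.2,2.5,9.6],[0,0,0],0.4],[[-3.2,2.5,9.6],[0,0,0],1],[[-3.2,2.5,9.6],[0,0,0],1],[[-3.2,2.5,9.6],[0,0,0],1],[[-3.2,2.5,9.6],[0,0,0],1],[[-3.2,2.5,9.6],[0,0,0],1],[[-3.2,2.5,9.6],[0,0,0],1]]' --newtons 30

```text
clock: 11.7
tool_pos: [0.5808, 0.2016, 0.0641]
eef_rot: [0.037, 0.999, 0.0, 0.0]
contact_force: [-0.6, -0.5, 3.3]
opening: 0.177
finger_force: 30.0
```

Run:
```python
from h import *; from plant import r
s=r.get_state();M=R.from_quat(s["eef_rot"]).as_matrix();t=r.snapshot("top")
print(s["clock"],s["tool_pos"].round(4),M[:,1].round(4),s["contact_force"].round(1))
im=t["image"]
cv2.imwrite("pics/t6.png",cv2.resize(im[100:175,180:280,::-1],(800,600),interpolation=cv2.INTER_CUBIC))
```

```text
11.7 [0.5808 0.2016 0.0641] [7.300e-02 9.973e-01 1.000e-04] [-0.6 -0.5  3.3]
```

View pics/t6.png

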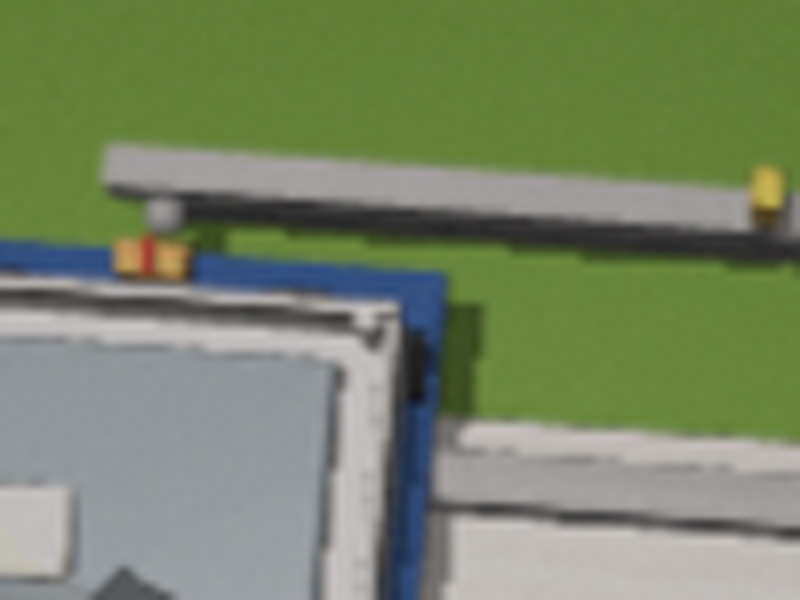

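Top crop (8x): the red line is at (147,258), the ball at (165,213), and the flag top centre at (768,182).

Run:
```python
from h import *; import pickle
t=pickle.load(open("s0.pkl","rb"))["top"]
f=lambda u,v:((u+.5)/8-.5+180,(v+.5)/8-.5+100)
Y=np.array([.073,.9973,0])
red=onz(t,*f(147,258),.055);ball=onz(t,*f(165,213),.048);fl=onz(t,*f(768,182),.076);fb=onz(t,*f(766,222),.052)
for n,p in(("red",red),("ball",ball),("flagtop",fl),("flagbase",fb)):print(n,p.round(4),(p@Y).round(4))
```

```text
red [0.7514 0.1355 0.055 ] 0.19
ball [0.7686 0.1313 0.048 ] 0.1871
flagtop [ 0.771  -0.0674  0.076 ] -0.0109
flagbase [ 0.7648 -0.0672  0.052 ] -0.0112
```

>>> carry_out --rows '[[[0,-0.5,0],[0,0,0],1],[[0,-1.5,0],[0,0,0],1],[[0,-3,0],[0,0,0],1],[[0,-4.5,0],[0,0,0],1],[[0,-6,0],[0,0,0],1],[[0,-7.5,0],[0,0,0],1],[[0,-9,0],[0,0,0],1],[[0,-10,0],[0,0,0],1],[[0,-10,0],[0,0,0],1],[[0,-10,0],[0,0,0],1]]'

```text
clock: 12.75
tool_pos: [0.5734, 0.1001, 0.064]
eef_rot: [0.037, 0.999, -0.001, 0.0]
contact_force: [-0.8, -2.6, 7.1]
opening: 0.18
finger_force: 30.0
```

>>> carry_out --rows '[[[0,-0.5,0],[0,0,0],1],[[0,-1.5,0],[0,0,0],1],[[0,-3,0],[0,0,0],1],[[0,-4.5,0],[0,0,0],1],[[0,-6,0],[0,0,0],1],[[0,-7,0],[0,0,0],1],[[0,-8,0],[0,0,0],1],[[0,-8.5,0],[0,0,0],1],[[0,-8.5,0],[0,0,0],1],[[0,-8.5,0],[0,0,0],1]]'

```text
clock: 13.75
tool_pos: [0.5673, 0.017, 0.064]
eef_rot: [0.036, 0.999, 0.0, 0.0]
contact_force: [-1.2, 0.1, 6.4]
opening: 0.184
finger_force: 30.0
```

```bash
cat > look.py <<'E'
from h import *; from plant import r
Y=np.array([.073,.9973,0])
s=r.get_state();t=r.snapshot("top");im=t["image"]
print(s["clock"],s["tool_pos"].round(4),"along",((s["tool_pos"]-[.5808,.2016,.064])@Y).round(4),"Fy",(s["contact_force"]@Y).round(2),s["contact_force"].round(1))
fl=[b for b in blobs(im,(22,120,80),(35,255,255),8) if abs(b[1][0]-275.5)<15 and b[1][1]<128]
rd=[b for b in blobs(im,(0,120,100),(12,255,255),2)+blobs(im,(170,120,100),(180,255,255),2) if 240<b[1][0]<300 and 110<b[1][1]<150]
for n,bb,z in(("flag",fl,.068),("red",rd,.055)):
    for b in bb:print(n,b[0],b[1].round(1),(onz(t,*b[1],z)@Y).round(4))
E
python3 look.py
```

```text
13.75 [0.5673 0.017  0.064 ] along -0.1851 Fy 0.05 [-1.2  0.1  6.4]
flag 19 [275.4 122.9] -0.0106
red 8 [269.4 136.6] 0.0023
```

About 13 mm remain. Now slow steps, watching the force.

>>> carry_out --rows '[[[0,-0.2,0],[0,0,0],1],[[0,-0.4,0],[0,0,0],1],[[0,-0.6,0],[0,0,0],1],[[0,-0.7,0],[0,0,0],1],[[0,-0.8,0],[0,0,0],1]]'

```text
clock: 14.3
tool_pos: [0.567, 0.012, 0.064]
eef_rot: [0.035, 0.999, 0.002, 0.001]
contact_force: [-0.4, 6.2, 5.2]
opening: 0.178
finger_force: 30.0
```

>>> carry_out --rows '[[[0,-0.1,0],[0,0,0],1],[[0,-0.15,0],[0,0,0],1]]'

```text
clock: 14.5
tool_pos: [0.5669, 0.0103, 0.064]
eef_rot: [0.035, 0.999, 0.002, 0.001]
contact_force: [-1.7, 5.1, 5.4]
opening: 0.179
finger_force: 30.0
```

>>> carry_out --rows '[[[0,-0.1,0],[0,0,0],1],[[0,-0.15,0],[0,0,0],1]]'

```text
clock: 14.7
tool_pos: [0.5668, 0.009, 0.064]
eef_rot: [0.035, 0.999, 0.002, 0.001]
contact_force: [-0.2, 6.0, 5.6]
opening: 0.182
finger_force: 30.0
```

>>> carry_out --rows '[[[0,-0.05,0],[0,0,0],1],[[0,-0.1,0],[0,0,0],1]]'

```text
clock: 14.9
tool_pos: [0.5667, 0.0079, 0.064]
eef_rot: [0.035, 0.999, 0.002, 0.001]
contact_force: [-0.7, 5.8, 5.6]
opening: 0.178
finger_force: 30.0
```

```bash
python3 look.py
```

```text
14.9 [0.5667 0.0079 0.064 ] along -0.1942 Fy 5.77 [-0.7  5.8  5.6]
flag 20 [275.5 123. ] -0.0109
red 10 [272.5 137. ] -0.0059
```

>>> carry_out --rows '[[[0,-0.1,0],[0,0,0],1],[[0,-0.1,0],[0,0,0],1]]'

```text
clock: 15.15
tool_pos: [0.5665, 0.0056, 0.064]
eef_rot: [0.036, 0.999, 0.001, 0.001]
contact_force: [-1.0, 2.3, 6.0]
opening: 0.183
finger_force: 30.0
```

>>> carry_out --rows '[[[0,-0.1,0],[0,0,0],1],[[0,-0.1,0],[0,0,0],1]]'

```text
clock: 15.35
tool_pos: [0.5663, 0.0035, 0.064]
eef_rot: [0.036, 0.999, 0.0, 0.0]
contact_force: [-0.9, 1.2, 5.9]
opening: 0.179
finger_force: 30.0
```

>>> carry_out --rows '[[[0,-0.1,0],[0,0,0],1],[[0,-0.1,0],[0,0,0],1]]'

```text
clock: 15.55
tool_pos: [0.5664, 0.0033, 0.064]
eef_rot: [0.036, 0.999, 0.001, 0.001]
contact_force: [-0.9, 2.1, 5.4]
opening: 0.179
finger_force: 30.0
```

```bash
python3 look.py
```

```text
15.55 [0.5664 0.0033 0.064 ] along -0.1989 Fy 2.01 [-0.9  2.1  5.4]
flag 22 [275.4 123.3] -0.0107
red 7 [274.4 136.9] -0.0109
```

The force fell and the tool jumped ahead, which looks like the click. It is now stalling. I'll confirm with a small further push, which should raise the force without moving it.

>>> carry_out --rows '[[[0,-0.05,0],[0,0,0],1],[[0,-0.1,0],[0,0,0],1]]'

```text
clock: 15.8
tool_pos: [0.5663, 0.0032, 0.064]
eef_rot: [0.036, 0.999, 0.002, 0.001]
contact_force: [-0.5, 4.8, 5.2]
opening: 0.177
finger_force: 30.0
```

>>> carry_out --rows '[[[0,-0.05,0],[0,0,0],1],[[0,-0.1,0],[0,0,0],1]]'

```text
clock: 16.0
tool_pos: [0.5663, 0.0031, 0.064]
eef_rot: [0.035, 0.999, 0.002, 0.001]
contact_force: [-1.4, 5.7, 5.9]
opening: 0.178
finger_force: 30.0
```

```bash
python3 look.py
```

```text
16.0 [0.5663 0.0031 0.064 ] along -0.199 Fy 5.62 [-1.4  5.7  5.9]
flag 21 [275.5 123.1] -0.011
red 8 [274.5 137. ] -0.0111
```

>>> carry_out --rows '[[[0,-0.05,0],[0,0,0],1],[[0,-0.1,0],[0,0,0],1]]'

```text
clock: 16.25
tool_pos: [0.5663, 0.003, 0.064]
eef_rot: [0.035, 0.999, 0.003, 0.001]
contact_force: [-0.8, 7.9, 5.0]
opening: 0.177
finger_force: 30.1
```

>>> carry_out --rows '[[[0,0.1,0],[0,0,0],1],[[0,0.2,0],[0,0,0],1],[[0,0.3,0],[0,0,0],1],[[0,0.3,0],[0,0,0],1]]'

```text
clock: 16.65
tool_pos: [0.5663, 0.0032, 0.064]
eef_rot: [0.036, 0.999, 0.001, 0.001]
contact_force: [-0.9, 1.7, 5.3]
opening: 0.179
finger_force: 30.0
```

```bash
python3 look.py
```

```text
16.65 [0.5663 0.0032 0.064 ] along -0.1989 Fy 1.6 [-0.9  1.7  5.3]
flag 21 [275.4 123.1] -0.0107
red 8 [274.5 137. ] -0.0111
```

It held at 7.9 N without moving, so the carriage is in the notch. I unload the last bit, check the pin and hand in.

>>> carry_out --rows '[[[0,0.05,0],[0,0,0],1],[[0,0.05,0],[0,0,0],1],[[0,0.05,0],[0,0,0],1]]'

```text
clock: 17.0
tool_pos: [0.5663, 0.0032, 0.064]
eef_rot: [0.036, 0.999, 0.001, 0.001]
contact_force: [-0.8, 1.2, 5.7]
opening: 0.18
finger_force: 30.0
```

```bash
python3 look.py
python3 - <<'E'
from h import *; from plant import r
p=np.array([.579,.107])-.199*np.array([.073,.9973])
sd=r.snapshot("side");print(p,[np.round(project(sd,[*p,z]),1) for z in(.084,.054)])
for b in blobs(sd["image"],(18,120,60),(35,255,255),15):print(b[0],b[1].round(1),b[2])
w=r.snapshot("wrist")["image"];t=r.snapshot("top")["image"][90:290,90:420]
a=np.hstack([cv2.resize(w,(400,300)),cv2.resize(sd["image"][130:330,180:380],(400,300))]);cv2.imwrite("pics/end.png",a[:,:,::-1])
E
```

```text
17.0 [0.5663 0.0032 0.064 ] along -0.1989 Fy 1.14 [-0.8  1.2  5.7]
flag 22 [275.5 123.3] -0.0108
red 8 [274.5 137. ] -0.0111
[ 0.564473  -0.0914627] [array([261.7, 209.8]), array([261.8, 218.4])]
49 [ 2.6 36.6] [ 0 31  8 12]
39 [326.1 191.8] [324 188   5   9]
64 [262.7 213.1] [260 208   6  12]
919 [330.3 344. ] [309 322  44  45]
263 [269.1 376.6] [251 365  32  19]
```

View pics/end.png

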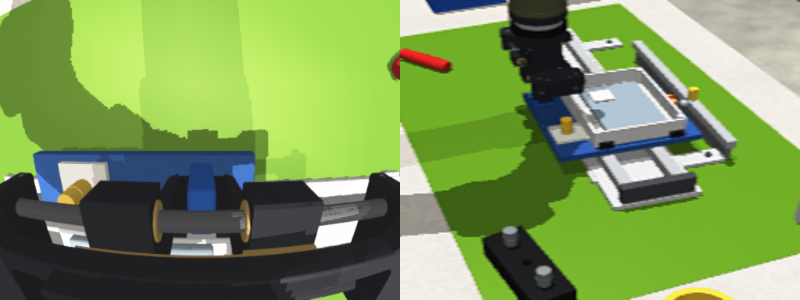

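The final views show the yellow pin seated on the lug (right half, (567,125)), the pointer level with the flag (693,93), and both grey pins still in the stand. The handle is gripped.

```bash
python3 -c "
from plant import r
print(r.finish_job())"
```

```text
the job is handed in; nothing more can be done
None
```

The job is handed in: the pin is seated through the lug and carriage, the carriage clicked into the notch after about 199 mm (it held against a 7.9 N push), the handle is still gripped, and the clock read about 17 s of the 61 s allowed.

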